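# Push a stuck casting out of its pipe mould

## Robot

A 6-joint arm with a two-finger parallel gripper is mounted at the origin on the work surface. World frame = base frame: x ahead of the robot, y to its left, z up, the work surface at z = 0. Lengths are in m, angles in degrees, forces in N, time in s.
With the tool pointing down it reaches from about 0.4 to 0.825 m from the base axis. Payload 7 kg.
Tool frame: the origin (TCP) lies midway between the tips of the shut fingers; the grasp point (between the pads) lies 19 mm behind it (r.grip_point_offset is the z of the grasp point in the tool frame, in m); z points along the fingers, y is the line along which they close (so a half turn about z gives the same grasp; the last joint's range is limited). The gripper opens to 88 mm and grips with 3 to 60 N. Pads are 19 mm wide; open, the fingers measure 130 mm over their backs; the gripper's body (78 mm by 193 mm) begins 47 mm behind the grasp point.
Start: joints at [80.334, 20.546, 0.682, 0, -70.136, -16.507], TCP at [0.298, 0.606, 0.227] pointing down, gripper open.
Joint ranges: [-176.03, 176.03], [-82.01, 121.73], [-58.28, 71.71], [-173.87, 95.51], [-174.79, -0.11], [-173.66, 173.66]. Speed limits (degrees/s): [136.94, 136.94, 172.46, 180, 180, 180].

## Interface

Orientations are given as [roll, pitch, yaw] about the fixed x, y, z axes, in that order (R = Rz(yaw) Ry(pitch) Rx(roll)).
In Python, from plant import r, viewer, recognise, outline_of, pinpoint gives the robot as it stands.
- The arm moves only by the tool move_arm, never from a script. Its argument "targets" is a list of rows, each a list of 2 entries, a list of its own where there are three numbers: the shift along the tool's x, y, z in cm, then the turn, a rotation vector about the tool's x, y, z in rad. A call has 1 to 5 rows; each row is the pose to reach, as a shift and turn from the pose commanded when the call began, along the tool's axes at that moment; what a row does not reach only later rows make up. A row lasts 1/8 s, in which the tool goes at most 62.5 mm and 10.7 degrees, less where a joint would pass 70% of its speed; a pose out of reach is approached as far as the arm can. A call with a gripper value outside its range is refused whole. "jaw" is the finger opening in cm, from 0 to 8.76, set as the call begins (left out, the last holds). The fingers move at their own pace and stop on an object; "squeeze" is the grip in N (left out, the last holds). Time passes only in rows, so rows that repeat a pose let the fingers close. It gives the time, the measured TCP pose, the force, the opening and the grip force at its end, in the units of the state.
- r.get_state(): the state, without advancing time (a new reading comes with each control period).
- viewer.capture(name): name is "scene" or "top"; returns a dict with "image" (400x640x3 uint8, blue, green, red), "intrinsics" (3x3 intrinsics, pixels), "D" ([k1, k2, p1, p2, k3] as OpenCV has them; the pictures are not rectified), "camera_from_world" (4x4, takes a point from world to camera coordinates). Camera axes: x right, y up, looking along -z (the intrinsics and any distortion apply to the point x, -y, -z); pixel columns grow to the right and rows downward; lengths in m; the calibration is good to about 2 mm. A picture is of the moment at which its call begins. There is no depth.
- r.close_job(): hands the job in; it is judged then, once.
Trained networks look in the newest picture that a camera, given by its name, has taken for a name from the list of things; names that differ only in an ending like _2 or _b are one class to them, and where a whole thing is asked for, a point or a joint stands for the part that bears it (a point fixed in the world has none). Each returns a list of dicts, best first, with "score" (0 to 1); they miss things now and then, are a little off and sometimes report something else, mostly with a low value. They report only what shows in the picture. A call takes as long as a camera call. They do not tell look-alikes from the thing itself.
- recognise(label, camera): "box" ([left, top, right, bottom] in pixels, round what is visible of it).
- outline_of(label, camera): "mask" (400x640 bool, what is visible of it) and "box" ([left, top, right, bottom] in pixels, round what is visible of it).
- pinpoint(label, camera): "location" ([row, column] in pixels: a listed point, or the origin of a listed thing).
The state is a dict: "time_s": time; "joints": joint angles; "qd": joint speeds; "joint_torque": joint torques, N m; "tcp_pos": TCP position; "eef_rot": TCP orientation; "contact_force": force on the tool from outside, world axes, zero at the start; "moment": the same for the moment, N m; "gripper_width": finger opening in m; "gripper_force": force on a finger pad.
Only numpy, scipy, OpenCV 4.12 (cv2) and the standard library are available. Lean on these libraries where they do the work, as an engineer would, in place of code of your own. Each camera call takes 0.05 s, during which the arm holds its last target. There are 200 camera calls.

## Task

A resin casting is stuck in the orange pipe mould. Take the wooden rod from its rest and push the casting out with it, so that it drops into the tray under either end; it leaves by one end only and you have to feel which, so do not force it: if it stops dead under a moderate push, try from the other end. Then lay the rod back in its rest, centred, and leave the can and the paint pots alone.

Things in the scene. Friction and masses are not known exactly. Their poses are not given: they have to be found in the camera images.
- pipe_mid (a point): centre of the bore of an orange pipe lying level on a fixed stand, 80 mm above the table; y along the bore, z up. Length 84 mm (mouths at y = -42, +42), bore 44, outside 52 (bands 56). At ONE end, drawn anew each time, a lip 30 to 35 mm from the centre narrows the bore to 28 mm: the rod passes, the casting cannot. Wooden block beneath: 84 long, 108 wide, top 56 mm above the table.
- slug_mid (a point): centre of the casting: grey resin cylinder, 40 mm diameter, 46 long, about 75 g, y along the bore; starts within 6 mm of the pipe's centre. A sprung tongue at mid-pipe holds it: it slides under 4 to 8 N. Toward the lip it stops dead after 1 to 13 mm; the other way it falls out once pushed 65 to 84 mm deep (rod end, from the mouth it entered). Above 50 N it cracks; 15 N is plenty.
- rod_mid (a point): centre of the wooden rod (blue band): 20 mm diameter, 200 mm long, about 50 g, flat ends alike, y axis along the rod. It starts level in its rest. Held by the middle it reaches far enough in from either end to push the casting out.
- rest_mid (a point): where the rod's centre lies when in its rest: 80 mm above the table, y along the rod, z up. The rest is fixed: dark wooden base 70 x 150 x 12 mm with two V supports, 10 mm thick, 62 mm either side of the middle, arms rising to 85 mm above the table; the 114 mm between them are free for fingers.
- tray_a (a point): middle of the floor of the open plywood tray under the pipe's +y end, 6 mm above the table. The tray is 136 mm along y (from below the mouth outward) by 108 mm; rims 34 mm above the table.
- tray_b (a point): the same for the like tray under the pipe's -y end.
- can_mid (a point): red drinks can, 66 mm diameter, 115 mm tall; point half-way up. Leave alone.
- pot_green_mid (a point): green paint pot, 44 mm diameter, 65 mm tall; point half-way up. Leave alone.
- pot_yellow_mid (a point): yellow paint pot, same size; point half-way up. Leave alone.
Mind the look-alikes: they are no part of the job. What is meant by the part that bears rod_mid is not pink, and is the smaller of those in its own colour.

How it is judged (in metres and radians):
On the way, in this order (a step that is already met when the one before it is completed fails the run):
1. the rod's end is in the bore (x of rod_mid in the frame of pipe_mid between -0.022 and 0.022 m and z of rod_mid in the frame of pipe_mid between -0.022 and 0.022 m and y of rod_mid in the frame of pipe_mid between -0.135 and 0.135 m and angle between the y axis of rod_mid and the y axis of pipe_mid, either way round below 0.2 rad), for 0.05 s.
2. the casting has dropped into a tray, the rod still in the bore (x of slug_mid in the frame of pipe_mid between -0.06 and 0.06 m and z of slug_mid in the frame of pipe_mid below -0.035 m and height (world z) of slug_mid above 0.01 m and (y of slug_mid in the frame of pipe_mid between 0.04 and 0.185 m or y of slug_mid in the frame of pipe_mid between -0.185 and -0.04 m) and x of rod_mid in the frame of pipe_mid between -0.022 and 0.022 m and z of rod_mid in the frame of pipe_mid between -0.022 and 0.022 m and y of rod_mid in the frame of pipe_mid between -0.14 and 0.14 m), for 0.05 s.
At the end, for the whole second after the job is handed in: The casting lies at rest in the stand's tray under either end of the pipe (centre within the tray, at least 35 mm below the bore's axis), and the rod lies at rest in its rest: centre within 12 mm sideways, 30 mm lengthwise and 10 mm in height of the rest's point, along it within 0.12 rad (x of slug_mid in the frame of pipe_mid between -0.06 and 0.06 m and z of slug_mid in the frame of pipe_mid below -0.035 m and height (world z) of slug_mid above 0.01 m and (y of slug_mid in the frame of pipe_mid between 0.04 and 0.185 m or y of slug_mid in the frame of pipe_mid between -0.185 and -0.04 m) and x of rod_mid in the frame of rest_mid between -0.012 and 0.012 m and y of rod_mid in the frame of rest_mid between -0.03 and 0.03 m and z of rod_mid in the frame of rest_mid between -0.01 and 0.01 m and angle between the y axis of rod_mid and the y axis of rest_mid, either way round below 0.12 rad and linear speed of slug below 0.03 m/s and linear speed of rod below 0.02 m/s); the robot touches nothing.
It fails at once if the rod pressed the casting with more than 50 N (contact force between rod and slug above 50 N).
It fails at once if the can or a paint pot was moved by more than 25 mm or tipped (distance of any of can_mid, pot_green_mid, pot_yellow_mid from where it was at the start of the episode above 0.025 m or angle between any of can_mid, pot_green_mid, pot_yellow_mid's own z axis and vertical above 0.4 rad).
It also fails if it takes over 61 s, if anything falls off the work surface, if the arm or the gripper's body presses on something with over 40 N, if the wrist force passes 120 N, or if a joint passes its speed limit or range.

## Working session

There is one attempt and no reset: what is moved stays moved. The work goes in short steps, Python scripts to look and compute and a tool call to move; the robot and the scene stay as the last step left them, time stands still between calls to the robot, and variables do not carry over. Pictures are saved under pics/ and viewed, at most 10 in all, crops included, and the job is handed in when it is done.

Besides the shell and the picture viewer there is one more tool, called after "Emit:" as name(argument=value, ...) on one line, values as JSON. move_arm: Moves the arm, as the interface text tells. Its arguments: {"type":"object","properties":{"targets":{"type":"array","items":{"type":"array"}},"jaw":{"type":"number"},"squeeze":{"type":"number"}},"required":["targets"]}

```bash
mkdir -p pics; cat > h.py <<'E'
import numpy as np,cv2
from plant import r,viewer,recognise,outline_of,pinpoint
def ray(c,rc):
    p=cv2.undistortPoints(np.array([[[rc[1],rc[0]]]],float),c["intrinsics"],np.array(c["D"],float))[0,0]
    T=np.array(c["camera_from_world"]);R=T[:3,:3]
    return -R.T@T[:3,3], R.T@np.array([p[0],-p[1],-1.])
def atz(c,rc,z):
    o,d=ray(c,rc);return o+d*(z-o[2])/d[2]
def tri(c1,a,c2,b):
    o,d=ray(c1,a);p,e=ray(c2,b)
    s=np.linalg.lstsq(np.c_[d,-e],p-o,rcond=None)[0]
    return (o+d*s[0]+p+e*s[1])/2,np.linalg.norm(o+d*s[0]-p-e*s[1])
E
python3 - <<'E'
from h import *
c={n:viewer.capture(n) for n in("scene","top")}
for n in c: cv2.imwrite(f"pics/{n}1.png",c[n]["image"])
for l in "pipe_mid slug_mid rod_mid rest_mid tray_a tray_b can_mid pot_green_mid pot_yellow_mid".split():
    for n in c:
        print(l,n,[(np.round(d["location"]).tolist(),round(d["score"],2)) for d in pinpoint(l,n)][:5])
print(r.get_state())
E
```

```text
pipe_mid scene [([242.0, 335.0], 0.68)]
pipe_mid top [([144.0, 334.0], 0.88)]
slug_mid scene []
slug_mid top [([183.0, 335.0], 0.44)]
rod_mid scene [([176.0, 444.0], 0.9), ([211.0, 326.0], 0.78), ([203.0, 212.0], 0.68)]
rod_mid top [([186.0, 328.0], 0.85), ([254.0, 168.0], 0.85), ([284.0, 437.0], 0.64)]
rest_mid scene []
rest_mid top [([186.0, 334.0], 0.81)]
tray_a scene [([279.0, 292.0], 0.95), ([251.0, 368.0], 0.78)]
tray_a top [([160.0, 301.0], 0.73), ([140.0, 369.0], 0.61)]
tray_b scene [([279.0, 292.0], 0.95), ([251.0, 368.0], 0.78)]
tray_b top [([160.0, 301.0], 0.73), ([140.0, 369.0], 0.61)]
can_mid scene [([200.0, 464.0], 0.66)]
can_mid top [([187.0, 187.0], 0.94)]
pot_green_mid scene [([290.0, 187.0], 0.61)]
pot_green_mid top [([140.0, 463.0], 0.76), ([184.0, 330.0], 0.54)]
pot_yellow_mid scene [([249.0, 191.0], 0.62)]
pot_yellow_mid top [([182.0, 457.0], 0.78)]
{'time_s': 1.0, 'joints': array([ 8.03351195e+01,  2.05468056e+01,  6.80833149e-01, -1.47757745e-03,
       -7.01357810e+01, -1.65065336e+01]), 'qd': array([-0.03598899,  0.00806745, -0.02785211,  0.08702772, -0.0477377 ,
       -0.08344547]), 'joint_torque': array([-9.30477404e-05, -5.82392192e+01,  2.93304777e+01,  7.00274169e+00,
        1.25298888e-02, -3.42136453e-06]), 'tcp_pos': array([0.29771436, 0.60575897, 0.226543  ]), 'eef_rot': array([ 1.79997924e+02,  8.34172368e-04, -2.61719162e+01]), 'contact_force': array([ 0.78988612, -0.49353923,  0.14805137]), 'moment': array([-0.03059388, -0.02115773,  0.03822279]), 'gripper_force': 0.0, 'gripper_width': 0.08753301688882839}
```

View pics/scene1.png

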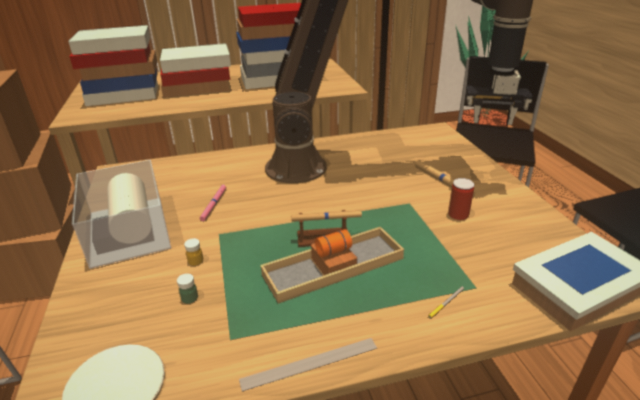

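View pics/top1.png

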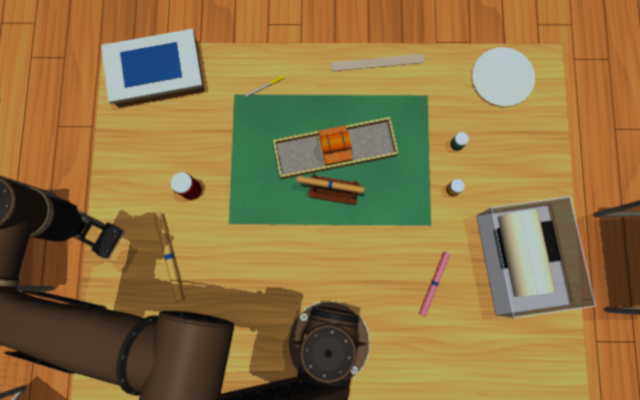

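Candidates for the rod: top (186,328), on the rest; top (254,168), a similar wooden rod lying on the table that looks longer; top (284,437), pink, so ruled out. Next I'll check the lengths and take a close crop.

```bash
cat > m.py <<'E'
from h import *
c={n:viewer.capture(n) for n in("scene","top")}
t=c["top"]; s=c["scene"]
def axis(mask,z,n="top"):
    ys,xs=np.nonzero(mask); P=np.array([atz(c[n],(y,x),z)[:2] for y,x in zip(ys,xs)])
    (cx,cy),wh,a=cv2.minAreaRect((P*1000).astype(np.float32))
    bp=cv2.boxPoints(((cx,cy),wh,a)); e=[bp[1]-bp[0],bp[2]-bp[1]]; e=max(e,key=np.linalg.norm)
    yaw=np.degrees(np.arctan2(-e[0],e[1])); yaw=(yaw+90)%180-90
    return np.round([cx,cy,*wh],1),round(float(yaw),1),np.round(P.mean(0)*1000,1)
if __name__=="__main__":
    for l,z in(("rod_mid",.08),("pipe_mid",.09),("tray_a",.034),("tray_b",.034),("rest_mid",.012)):
        for d in outline_of(l,"top"): print(l,np.round(d["box"]),round(d["score"],2),*axis(d["mask"],z))
    for l in("pipe_mid","rod_mid"):
        for a in pinpoint(l,"scene"):
            for b in pinpoint(l,"top"):
                p,e=tri(s,a["location"],t,b["location"])
                if e<.015: print(l,np.round(p*1000,1),round(e*1000,1))
    for l in("can_mid","pot_green_mid","pot_yellow_mid"):
        a=pinpoint(l,"top")
        if a: print(l,atz(t,a[0]["location"],.05).round(3))
    a=cv2.resize(t["image"][110:215,265:405],None,fx=4,fy=4,interpolation=3)
    b=cv2.resize(s["image"][195:305,255:410],(560,400),interpolation=3)[:170]
    cv2.imwrite("pics/crop1.png",np.vstack([a[:,:560],cv2.resize(s["image"][200:250,270:390],(560,180),interpolation=3)]))
E
python3 m.py
```

```text
rod_mid [155. 211. 185. 301.] 0.98 [244.3 463.1 265.3  27.9] -72.3 [241.6 462.5]
rod_mid [293. 175. 367. 193.] 0.87 [461.6   0.8 200.4  18.9] -9.2 [462.3   2.2]
rod_mid [426. 251. 448. 314.] 0.62 [ 175.  -299.3   22.3  194.6] 67.2 [ 172.5 -298.3]
tray_a [274. 118. 401. 179.] 0.87 [585.9 -15.5 133.2 370.9] 11.8 [586.8 -15.2]
tray_a [295. 178. 364. 191.] 0.24 [ 4.716e+02 -1.000e-01  2.037e+02  2.130e+01] -8.7 [4.717e+02 4.000e-01]
tray_b [274. 118. 401. 179.] 0.87 [585.9 -15.5 133.2 370.9] 11.8 [586.8 -15.2]
tray_b [295. 178. 364. 191.] 0.24 [ 4.716e+02 -1.000e-01  2.037e+02  2.130e+01] -8.7 [4.717e+02 4.000e-01]
rest_mid [308. 174. 359. 207.] 0.62 [460.7 -10.8 154.   76.8] -9.4 [454.4 -14. ]
pipe_mid [592.1 -16.1  89.4] 9.0
pipe_mid [475.8   6.3  -0.7] 8.4
rod_mid [ 176.5 -324.6    8.4] 3.7
rod_mid [253.1 484.   21. ] 9.3
can_mid [0.461 0.435 0.05 ]
pot_green_mid [ 0.606 -0.398  0.05 ]
pot_yellow_mid [ 0.475 -0.369  0.05 ]
```

View pics/crop1.png

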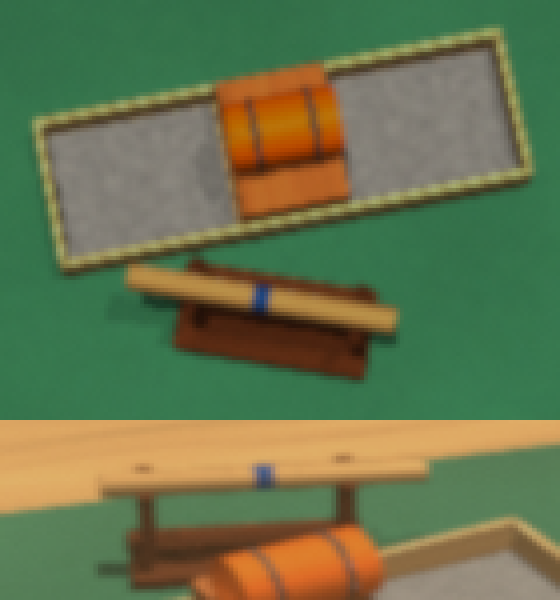

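The crop confirms the choice. The rod on the rest (crop px (262,298), blue band, 200 mm long) is the smaller wooden one; the rod on the table measures about 265 mm. Next I'll fit the pipe axis precisely from its silhouette.

```bash
cat > f.py <<'E'
from m import *
from scipy.optimize import minimize
def proj(k,P):
    T=np.array(k["camera_from_world"]);Q=P@T[:3,:3].T+T[:3,3];Q=Q*[1,-1,-1]
    return cv2.projectPoints(Q,np.zeros(3),np.zeros(3),k["intrinsics"],np.array(k["D"],float))[0][:,0]
F=8
def render(k,P,roi):
    x0,y0,x1,y1=roi; u=(proj(k,P)+.5-[x0,y0])*F
    m=np.zeros(((y1-y0)*F,(x1-x0)*F),np.uint8)
    cv2.fillConvexPoly(m,cv2.convexHull(np.round(u).astype(np.int32)),255)
    return cv2.GaussianBlur(cv2.resize(m,(x1-x0,y1-y0),interpolation=cv2.INTER_AREA),(0,0),.7)/255.
def cyl(x,y,z,yaw,r,L):
    a=np.linspace(0,2*np.pi,40); w=np.radians(yaw)
    P=np.concatenate([np.c_[r*np.cos(a),np.full(40,s),r*np.sin(a)] for s in(-L/2,L/2)])
    R=np.array([[np.cos(w),-np.sin(w),0],[np.sin(w),np.cos(w),0],[0,0,1]])
    return P@R.T+[x,y,z]
def soft(img,roi,lo,hi):
    x0,y0,x1,y1=roi; h=cv2.cvtColor(cv2.resize(img[y0:y1,x0:x1],None,fx=F,fy=F,interpolation=cv2.INTER_CUBIC),cv2.COLOR_BGR2HSV)
    return cv2.GaussianBlur(cv2.resize(cv2.inRange(h,lo,hi),(x1-x0,y1-y0),interpolation=cv2.INTER_AREA),(0,0),.7)/255.
if __name__=="__main__":
    for k,pts in((t,[(140,330),(132,336),(158,336),(145,345),(150,325),(185,320),(187,350),(195,330),(140,300),(126,336)]),(s,[(238,322),(245,335),(250,340),(262,335),(265,345),(216,310)])):
        h=cv2.cvtColor(k["image"],cv2.COLOR_BGR2HSV); print([(p,h[p].tolist()) for p in pts])
    roi={"top":(300,110,370,175),"scene":(300,220,365,285)}
    lo,hi=(3,205,110),(16,255,255)
    M={n:soft(c[n]["image"],roi[n],lo,hi) for n in c}
    cv2.imwrite("pics/mask1.png",np.hstack([cv2.resize(np.uint8(255*M[n]),(400,400)) for n in M]))
E
python3 f.py
```

```text
[((140, 330), [17, 241, 181]), ((132, 336), [12, 210, 177]), ((158, 336), [13, 200, 186]), ((145, 345), [11, 225, 151]), ((150, 325), [11, 255, 154]), ((185, 320), [17, 166, 123]), ((187, 350), [19, 157, 184]), ((195, 330), [10, 202, 82]), ((140, 300), [21, 31, 130]), ((126, 336), [48, 97, 110])]
[((238, 322), [13, 207, 220]), ((245, 335), [11, 209, 203]), ((250, 340), [11, 192, 122]), ((262, 335), [12, 172, 200]), ((265, 345), [13, 163, 108]), ((216, 310), [17, 141, 203])]
```

View pics/mask1.png

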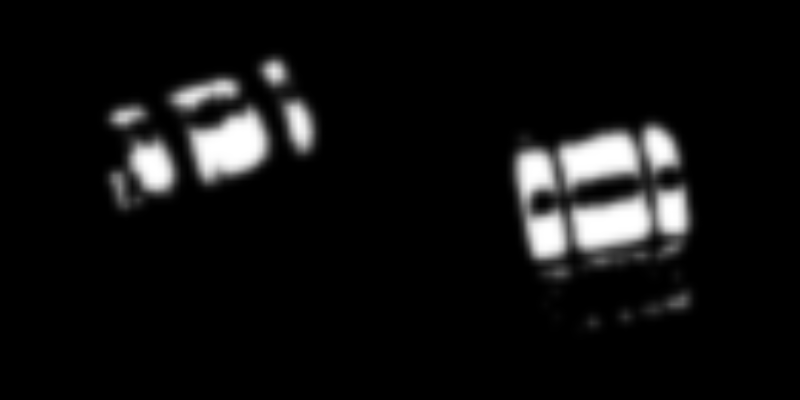

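Left is the scene view, right is the top view; the pipe separates cleanly in the top view (crop columns 515–690). Now I'll fit cylinders.

```bash
cat > g.py <<'E'
from f import *
def hullmask(m):
    b=cv2.morphologyEx(np.uint8(m>.5),cv2.MORPH_CLOSE,np.ones((5,5)))
    n,l,st,_=cv2.connectedComponentsWithStats(b); k=1+np.argmax(st[1:,4])
    return cv2.GaussianBlur(np.float32(l==k),(0,0),.7)
def fit(ns,M,roi,x0,z,R,L):
    f=lambda p:sum(((render(c[n],cyl(p[0],p[1],z,p[2]*100,R,L),roi[n])-M[n])**2).sum() for n in ns)
    b=minimize(f,[x0[0],x0[1],x0[2]/100],method="Nelder-Mead",options=dict(initial_simplex=[[x0[0]+a,x0[1]+b,x0[2]/100+d] for a,b,d in((0,0,0),(.01,0,0),(0,.01,0),(0,0,.04))]))
    return np.round([b.x[0]*1e3,b.x[1]*1e3,b.x[2]*100,b.fun],1)
if __name__=="__main__":
    roi={"top":(300,110,370,175),"scene":(300,220,365,285)}
    M={"top":hullmask(soft(t["image"],roi["top"],(3,203,100),(20,255,255))),"scene":hullmask(soft(s["image"],roi["scene"],(3,180,60),(20,255,255)))}
    print({n:float(M[n].sum()) for n in M})
    for ns in(["top"],["scene"],["top","scene"]):
        for R in (.026,.028): print(ns,R,fit(ns,M,roi,(.59,-.016,11),.08,R,.084))
    roi={"top":(285,165,375,205),"scene":(280,200,375,228)}
    for n in ("top","scene"):
        m=np.zeros((400,640),np.float32)
        for d in outline_of("rod_mid",n):
            b=d["box"]
            if roi[n][0]<b[0] and b[2]<roi[n][2] and b[1]>roi[n][1]-5: m=np.float32(d["mask"])
        x0,y0,x1,y1=roi[n]; M[n]=cv2.GaussianBlur(m,(0,0),.7)[y0:y1,x0:x1]
    for ns in(["top"],["scene"],["top","scene"]): print("rod",ns,fit(ns,M,roi,(.462,.001,-9),.08,.01,.2))
E
python3 g.py
```

```text
{'top': 715.0, 'scene': 694.0}
['top'] 0.026 [589.1 -14.    4.6 172.1]
['top'] 0.028 [590.1 -14.6   9.1 144.1]
['scene'] 0.026 [589.  -17.9  13.   11. ]
['scene'] 0.028 [588.7 -17.8  13.   33.8]
['top', 'scene'] 0.026 [587.7 -16.2  12.3 197. ]
['top', 'scene'] 0.028 [588.7 -16.6  11.3 189. ]
rod ['top'] [462.5   1.2  -9.6  19.6]
rod ['scene'] [463.9   0.8 -10.   15.8]
rod ['top', 'scene'] [462.9   0.8  -9.6  38.3]
```

```bash
cat > go.py <<'E'
import numpy as np
from scipy.spatial.transform import Rotation as Ro
from plant import r
def go(x,y,z,yaw):
    s=r.get_state(); R=Ro.from_euler("xyz",s["eef_rot"],degrees=True)
    G=Ro.from_euler("xyz",[180,0,yaw],degrees=True)
    print("from",s["time_s"],s["tcp_pos"].round(4),s["eef_rot"].round(2),"F",s["contact_force"].round(1),"shift cm",(R.inv().apply(np.array([x,y,z])-s["tcp_pos"])*100).round(2),"turn",(R.inv()*G).as_rotvec().round(4))
E
sed -i 's/(3,203,100)/(3,214,100)/' g.py; python3 g.py | head -4; python3 -c "
from go import *
go(.463,.001,.2,-99.6)"
```

```text
{'top': 466.0, 'scene': 693.0}
['top'] 0.026 [591.4 -13.8   9.8  12.4]
['top'] 0.028 [591.7 -14.    9.2  31.7]
['scene'] 0.026 [588.8 -18.   12.8  11.3]
from 2.3 [0.2977 0.6058 0.2266] [-180.      0.    -26.17] F [ 0.  -0.2 -0.5] shift cm [41.51 46.99  2.66] turn [0.     0.     1.2816]
```

Emit:
move_arm(targets=[[[3.8,4.3,0.2],[0,0,0.128]],[[7.6,8.6,0.4],[0,0,0.256]],[[11.4,12.9,0.6],[0,0,0.384]],[[15.2,17.2,0.8],[0,0,0.512]],[[19,21.5,1],[0,0,0.64]]], jaw=6)

```text
time_s: 2.92
tcp_pos: [0.3736, 0.3273, 0.2168]
eef_rot: [-180.0, 0.0, -63.1]
contact_force: [1.1, -0.7, 0.8]
gripper_width: 0.0599
gripper_force: 0.0
```

```bash
python3 -c "
from go import *
go(.463,.001,.2,-99.6)"
```

```text
from 2.925 [0.3736 0.3273 0.2168] [-1.7996e+02  2.0000e-02 -6.3060e+01] F [ 1.1 -0.7  0.8] shift cm [33.13  6.82  1.66] turn [-5.000e-04  5.000e-04  6.378e-01]
```

Emit:
move_arm(targets=[[[5.9,1.2,0.3],[0,0,0.128]],[[11.8,2.4,0.6],[0,0,0.256]],[[17.7,3.6,1],[0,0,0.384]],[[23.6,4.9,1.3],[0,0,0.512]],[[29.5,6.1,1.5],[0,0,0.638]]])

```text
time_s: 3.55
tcp_pos: [0.4541, 0.0369, 0.202]
eef_rot: [-179.9, 0.0, -99.6]
contact_force: [0.6, 1.6, 0.5]
gripper_width: 0.0601
gripper_force: 0.0
```

```bash
python3 -c "
from go import *
go(.463,.001,.061,-99.6)"
```

```text
from 3.55 [0.4541 0.0369 0.202 ] [-1.7994e+02  4.0000e-02 -9.9610e+01] F [0.6 1.6 0.5] shift cm [ 3.4  -1.47 14.1 ] turn [-0.0011  0.0008 -0.0001]
```

Emit:
move_arm(targets=[[[3.4,-1.5,4],[0,0,0]],[[3.4,-1.5,8],[0,0,0]],[[3.4,-1.5,8],[0,0,0]]])

```text
time_s: 3.92
tcp_pos: [0.4611, 0.0014, 0.1196]
eef_rot: [179.7, -0.2, -99.5]
contact_force: [-0.6, -0.2, 0.1]
gripper_width: 0.0601
gripper_force: 0.0
```

```bash
python3 -c "
from go import *
from h import *
go(.463,.001,.061,-99.6)
c=viewer.capture('scene'); d=viewer.capture('top')
cv2.imwrite('pics/b1.png',np.hstack([cv2.resize(c['image'][120:280,240:400],(400,400)),cv2.resize(d['image'][120:280,260:420],(400,400))]))"
```

```text
from 3.925 [0.4611 0.0014 0.1196] [ 1.7972e+02 -1.6000e-01 -9.9490e+01] F [-0.6 -0.2  0.1] shift cm [-0.01 -0.22  5.86] turn [ 0.0048 -0.0028  0.0019]
```

View pics/b1.png

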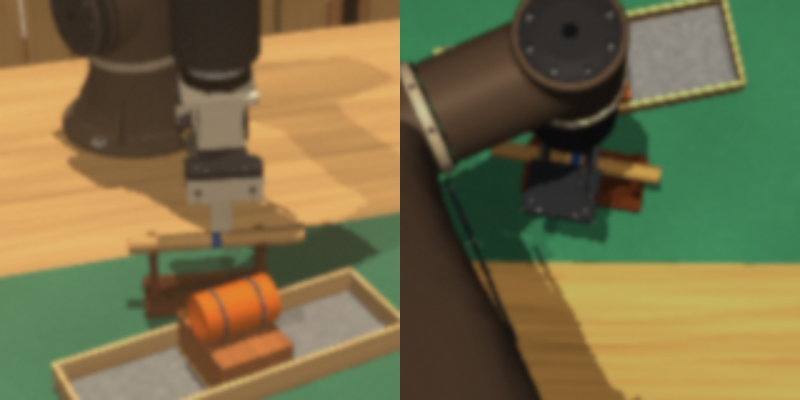

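The gripper sits over the blue band, scene crop px (217,238). I'll descend and close.

Emit:
move_arm(targets=[[[0,-0.2,3],[0,0,0]],[[0,-0.2,5.8],[0,0,0]],[[0,-0.2,5.8],[0,0,0]]])

```text
time_s: 4.4
tcp_pos: [0.465, 0.0029, 0.0639]
eef_rot: [180.0, -0.0, -99.3]
contact_force: [0.5, 0.0, -0.1]
gripper_width: 0.0599
gripper_force: 0.0
```

Emit:
move_arm(targets=[[[0,0,0],[0,0,0]],[[0,0,0],[0,0,0]],[[0,0,0],[0,0,0]],[[0,0,0],[0,0,0]]], jaw=0.5, squeeze=40)

```text
time_s: 4.9
tcp_pos: [0.4635, 0.0024, 0.0636]
eef_rot: [179.9, -0.0, -99.5]
contact_force: [-15.6, 12.6, 10.6]
gripper_width: 0.0252
gripper_force: 8.8
```

```bash
python3 -c "
from go import *
go(.463,.001,.111,-99.6)"
```

```text
from 4.9 [0.4635 0.0024 0.0636] [ 1.7986e+02 -1.0000e-02 -9.9460e+01] F [-15.6  12.6  10.6] shift cm [ 0.15  0.04 -4.74] turn [ 0.0024 -0.0001  0.0025]
```

Emit:
move_arm(targets=[[[0,0,0],[0,0,0]],[[0,0,0],[0,0,0]]])

```text
time_s: 5.15
tcp_pos: [0.4604, 0.0025, 0.063]
eef_rot: [179.6, -0.1, -99.5]
contact_force: [-19.9, 13.7, 16.1]
gripper_width: 0.019
gripper_force: 40.0
```

Emit:
move_arm(targets=[[[0,0,-2],[0,0,0]],[[0,0,-4],[0,0,0]],[[0,0,-5],[0,0,0]],[[0,0,-5],[0,0,0]],[[0,0,-5],[0,0,0]]])

```text
time_s: 5.78
tcp_pos: [0.4645, 0.0022, 0.1129]
eef_rot: [179.9, -0.0, -99.4]
contact_force: [0.2, -0.3, -0.4]
gripper_width: 0.0188
gripper_force: 39.9
```

```bash
cat > rod.py <<'E'
from h import *
from scipy.optimize import least_squares
from scipy.spatial.transform import Rotation as Ro
from go import *
def rodpose(show=None):
    c={n:viewer.capture(n) for n in("scene","top")}
    for n in c:
        for d in outline_of("rod_mid",n)[:4]:
            m=np.uint8(d["mask"]); cs=max(cv2.findContours(m,0,2)[0],key=cv2.contourArea)
            print(n,np.round(d["box"]).tolist(),round(d["score"],2))
    if show: cv2.imwrite(show,np.hstack([cv2.resize(c['scene']['image'][120:320,230:430],(400,400)),cv2.resize(c['top']['image'][80:280,240:440],(400,400))]))
    return c
E
python3 -c "
from rod import *
rodpose('pics/b2.png')
s=r.get_state();print(s['tcp_pos'],s['eef_rot'],s['contact_force'],s['moment'],s['gripper_width'])"
```

```text
scene [292.0, 199.0, 362.0, 205.0] 0.84
scene [418.0, 163.0, 455.0, 187.0] 0.75
scene [198.0, 186.0, 224.0, 226.0] 0.66
top [155.0, 209.0, 183.0, 298.0] 0.79
top [421.0, 252.0, 450.0, 316.0] 0.79
top [301.0, 175.0, 364.0, 186.0] 0.59
[0.46468996 0.00221805 0.11296823] [ 1.79940997e+02 -3.56312313e-02 -9.94021900e+01] [ 0.12188626 -0.3153935  -0.90520508] [ 0.09452492 -0.04146714  0.02856961] 0.01918756074152909
```

View pics/b2.png

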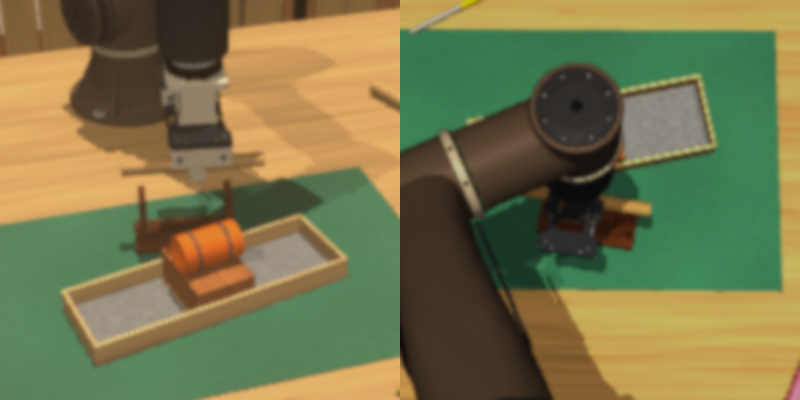

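The rod is lifted and looks level in the scene crop, running from (122,172) to (262,157). Now I'll measure the rod's offset in the hand.

```bash
cat > inhand.py <<'E'
from rod import *
from f import proj
# rod in hand: along-offset u (tool x), z drop d from TCP, pitch a (deg), yaw b (deg), fitted to ends of scene mask; lateral=0
def run():
    c=viewer.capture("scene"); st=r.get_state(); R=Ro.from_euler("xyz",st["eef_rot"],degrees=True); tcp=st["tcp_pos"]
    ctr=proj(c,(tcp+R.apply([0,0,-.019]))[None])[0]
    D=[d for d in outline_of("rod_mid","scene") if np.hypot((d["box"][0]+d["box"][2])/2-ctr[0],(d["box"][1]+d["box"][3])/2-ctr[1])<25]
    ys,xs=np.nonzero(D[0]["mask"]); l,rr=xs.min(),xs.max()
    k,b=np.polyfit(xs,ys,1); obs=np.array([l-.5,rr+.5,k*100,k*(l+rr)/2+b])
    def f(p):
        u,h,a=p; e=[]
        Rr=R*Ro.from_euler("y",a)
        a_=np.linspace(0,2*np.pi,24)
        P=np.concatenate([np.c_[np.full(24,s),.01*np.cos(a_),.01*np.sin(a_)] for s in(-.1,.1)])
        q=proj(c,tcp+R.apply([u,0,h])+Rr.apply(P))
        m1,m2=q[:24].mean(0),q[24:].mean(0); kk=(m2[1]-m1[1])/(m2[0]-m1[0])
        return np.array([q[:,0].min(),q[:,0].max(),kk*100,(m1[1]+m2[1])/2+kk*((l+rr)/2-(m1[0]+m2[0])/2)])
    s=least_squares(lambda p:f(p)-obs,[0,-.018,0],x_scale=[.01,.01,.1])
    print("u,h mm",(s.x[:2]*1e3).round(1),"tilt deg",np.degrees(s.x[2]).round(2),"res",s.fun.round(2))
if __name__=="__main__": run()
E
sed -i 's/^from m import \*/from h import */' f.py; python3 inhand.py
```

```text
u,h mm [  2.4 -13.3] tilt deg -0.36 res [-0.1   0.1   0.    0.01]
```

```bash
python3 -c "
from go import *
go(.5596,.136,.165,-78.7)"
```

```text
from 6.075 [0.4648 0.0023 0.1132] [ 1.7996e+02 -2.0000e-02 -9.9400e+01] F [ 0.3  0.4 -0.3] shift cm [-14.74  -7.16  -5.19] turn [ 7.000e-04 -3.000e-04 -3.612e-01]
```

Emit:
move_arm(targets=[[[0,0,-4],[0,0,0]],[[-5,-1,-5.2],[0,0,-0.09]],[[-9,-3,-5.2],[0,0,-0.18]],[[-12,-5.5,-5.2],[0,0,-0.27]],[[-14.7,-7.1,-5.2],[0,0,-0.36]]])

```text
time_s: 6.7
tcp_pos: [0.56, 0.1369, 0.1652]
eef_rot: [180.0, -0.0, -78.6]
contact_force: [0.2, -0.8, -1.6]
gripper_width: 0.0189
gripper_force: 39.9
```

Emit:
move_arm(targets=[[[0,0,4],[0,0,0]],[[0,0,8],[0,0,0]],[[0,0,8],[0,0,0]],[[0,0,8],[0,0,0]]])

```text
time_s: 7.2
tcp_pos: [0.5599, 0.1361, 0.0868]
eef_rot: [-179.9, -0.0, -78.7]
contact_force: [-0.7, 0.4, -0.6]
gripper_width: 0.0184
gripper_force: 39.9
```

```bash
python3 -c "
from go import *
go(.5596,.136,.064,-78.7)
from rod import *
rodpose('pics/b3.png')
from inhand import run
run()"
```

```text
from 7.2 [0.5599 0.1361 0.0868] [-1.7993e+02 -1.0000e-02 -7.8740e+01] F [-0.7  0.4 -0.6] shift cm [-0.    0.03  2.28] turn [-0.0011 -0.0002 -0.0008]
scene [419.0, 160.0, 456.0, 185.0] 0.89
scene [351.0, 215.0, 383.0, 236.0] 0.66
scene [201.0, 188.0, 223.0, 221.0] 0.56
top [154.0, 210.0, 179.0, 285.0] 0.87
top [248.0, 142.0, 321.0, 156.0] 0.85
top [423.0, 253.0, 449.0, 318.0] 0.62
top [277.0, 115.0, 398.0, 178.0] 0.19
u,h mm [49.9 -6.6] tilt deg 1.51 res [-16.14  18.15   0.7    1.83]
```

View pics/b3.png

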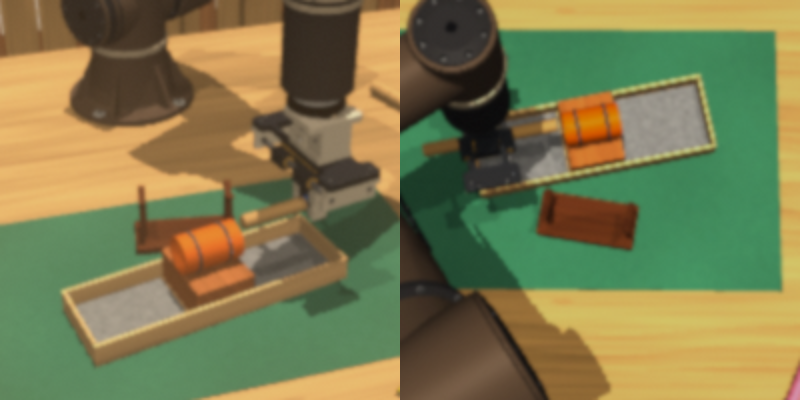

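Top crop: the rod tip at (555,127) faces the pipe mouth at (563,125), still 23 mm too high. I'll lower it and creep in.

Emit:
move_arm(targets=[[[0,0,1.2],[0,0,0]],[[0,0,2.3],[0,0,0]],[[0,0,2.3],[0,0,0]],[[0.6,0,2.3],[0,0,0]],[[0.6,0,2.3],[0,0,0]]])

```text
time_s: 8.12
tcp_pos: [0.5605, 0.1295, 0.0627]
eef_rot: [-180.0, -0.0, -78.8]
contact_force: [0.1, 0.1, -0.3]
gripper_width: 0.019
gripper_force: 39.9
```

```bash
cat > rel.py <<'E'
from f import *
from g import hullmask,fit
import g,sys
c={"top":viewer.capture("top")}; g.c=c
t=c["top"]; roi={"top":(300,110,370,175)}
M={"top":hullmask(soft(t["image"],roi["top"],(3,214,100),(20,255,255)))}
print("pipe",fit(["top"],M,roi,(.59,-.016,11),.08,.026,.084))
for d in outline_of("rod_mid","top"):
    if d["box"][1]<200 and d["box"][0]>200 and d["box"][2]-d["box"][0]<110 and d["box"][3]-d["box"][1]<40:
        m=d["mask"]; ys,xs=np.nonzero(m); print(d["box"])
        P=np.array([atz(t,(y,x),.084)[:2] for y,x in zip(ys,xs)])
        a=-11.3*np.pi/180; Q=(P-[.59,-.016])@np.array([[np.cos(a),-np.sin(a)],[np.sin(a),np.cos(a)]]).T
        for lo in np.arange(-.2,.26,.02):
            q=Q[(Q[:,1]>lo)&(Q[:,1]<lo+.02),0]
            if len(q)>15: print("y %.0f x %.1f w %.1f"%(lo*1e3+10,1e3*(q.max()+q.min())/2,1e3*np.ptp(q)))
E
python3 -c "
from go import *
go(.5596,.136,.064,-78.7)"; python3 rel.py
```

```text
from 8.125 [0.5605 0.1295 0.0627] [-179.99   -0.    -78.79] F [ 0.1  0.1 -0.3] shift cm [-0.65 -0.04 -0.13] turn [-0.0002 -0.     -0.0016]
pipe [589.7 -14.1  11.    9.4]
[253.4, 140.8, 320.1, 158.3]
y 50 x 0.9 w 17.4
y 70 x 1.0 w 19.3
y 90 x 1.1 w 18.8
y 110 x 0.8 w 16.3
y 210 x -0.4 w 16.8
y 230 x -0.7 w 19.3
```

Emit:
move_arm(targets=[[[0.6,-0.05,-0.1],[0,0,0]],[[1.2,-0.05,-0.1],[0,0,0]],[[1.6,-0.05,-0.1],[0,0,0]],[[2.0,-0.05,-0.1],[0,0,0]]])

```text
time_s: 8.72
tcp_pos: [0.5647, 0.11, 0.0636]
eef_rot: [-180.0, 0.0, -78.8]
contact_force: [0.4, -0.0, 0.0]
gripper_width: 0.0186
gripper_force: 39.9
```

Emit:
move_arm(targets=[[[0.2,0,0],[0,0,0]],[[0.4,0,0],[0,0,0]]])

```text
time_s: 8.98
tcp_pos: [0.5654, 0.1063, 0.0635]
eef_rot: [180.0, 0.0, -78.8]
contact_force: [0.2, 0.1, -0.5]
gripper_width: 0.0189
gripper_force: 39.9
```

No contact yet, and the lip has not been touched.

Emit:
move_arm(targets=[[[0.2,0,0],[0,0,0]],[[0.4,0,0],[0,0,0]]])

```text
time_s: 9.22
tcp_pos: [0.5664, 0.1038, 0.0636]
eef_rot: [-179.9, 0.1, -78.8]
contact_force: [-2.5, 7.5, -0.2]
gripper_width: 0.0188
gripper_force: 39.9
```

Emit:
move_arm(targets=[[[0.2,0,0],[0,0,0]],[[0.4,0,0],[0,0,0]]])

```text
time_s: 9.48
tcp_pos: [0.5671, 0.1001, 0.0636]
eef_rot: [-179.9, 0.1, -78.8]
contact_force: [-2.5, 6.9, 0.4]
gripper_width: 0.0188
gripper_force: 39.9
```

Emit:
move_arm(targets=[[[0.2,0,0],[0,0,0]],[[0.3,0,0],[0,0,0]]])

```text
time_s: 9.72
tcp_pos: [0.5677, 0.0972, 0.0636]
eef_rot: [-179.9, 0.1, -78.8]
contact_force: [-3.0, 7.8, -1.1]
gripper_width: 0.0191
gripper_force: 39.9
```

Contact at about 7 N and the casting is sliding. I'll continue in small steps.

Emit:
move_arm(targets=[[[0.2,0,0],[0,0,0]],[[0.3,0,0],[0,0,0]]])

```text
time_s: 9.98
tcp_pos: [0.5683, 0.0942, 0.0636]
eef_rot: [-179.9, 0.1, -78.8]
contact_force: [-2.0, 7.8, -0.5]
gripper_width: 0.0188
gripper_force: 39.9
```

Emit:
move_arm(targets=[[[0.2,0,0],[0,0,0]],[[0.3,0,0],[0,0,0]]])

```text
time_s: 10.22
tcp_pos: [0.5689, 0.0913, 0.0636]
eef_rot: [-179.9, 0.1, -78.8]
contact_force: [-2.6, 8.4, -0.1]
gripper_width: 0.0188
gripper_force: 39.9
```

Emit:
move_arm(targets=[[[0.2,0,0],[0,0,0]],[[0.3,0,0],[0,0,0]]])

```text
time_s: 10.48
tcp_pos: [0.5695, 0.0883, 0.0636]
eef_rot: [-179.9, 0.1, -78.8]
contact_force: [-1.2, 7.2, -0.9]
gripper_width: 0.0187
gripper_force: 39.9
```

It moved past 13 mm with no dead stop, so this is the open direction.

Emit:
move_arm(targets=[[[0.4,0,0],[0,0,0]],[[0.8,0,0],[0,0,0]],[[1.2,0,0],[0,0,0]],[[1.6,0,0],[0,0,0]],[[2.0,0,0],[0,0,0]]])

```text
time_s: 11.1
tcp_pos: [0.5733, 0.0669, 0.0636]
eef_rot: [-180.0, -0.0, -78.8]
contact_force: [-0.0, 2.4, 0.2]
gripper_width: 0.0186
gripper_force: 39.9
```

Emit:
move_arm(targets=[[[0.4,0,0],[0,0,0]],[[0.8,0,0],[0,0,0]],[[1.2,0,0],[0,0,0]],[[1.6,0,0],[0,0,0]],[[1.6,0,0],[0,0,0]]])

```text
time_s: 11.72
tcp_pos: [0.5762, 0.0512, 0.0635]
eef_rot: [180.0, -0.0, -78.8]
contact_force: [-0.4, 0.7, -0.7]
gripper_width: 0.019
gripper_force: 39.9
```

```bash
python3 -c "
from rod import *
rodpose('pics/b4.png')
print(pinpoint('slug_mid','scene'),pinpoint('slug_mid','top'))"
```

```text
scene [417.0, 159.0, 457.0, 184.0] 0.7
scene [200.0, 187.0, 223.0, 221.0] 0.53
scene [353.0, 233.0, 357.0, 238.0] 0.42
top [153.0, 211.0, 176.0, 263.0] 0.72
top [280.0, 148.0, 298.0, 154.0] 0.63
top [420.0, 251.0, 446.0, 317.0] 0.56
[{'location': [266.3, 311.9], 'score': 0.64}] [{'location': [143.0, 357.5], 'score': 0.52}]
```

View pics/b4.png

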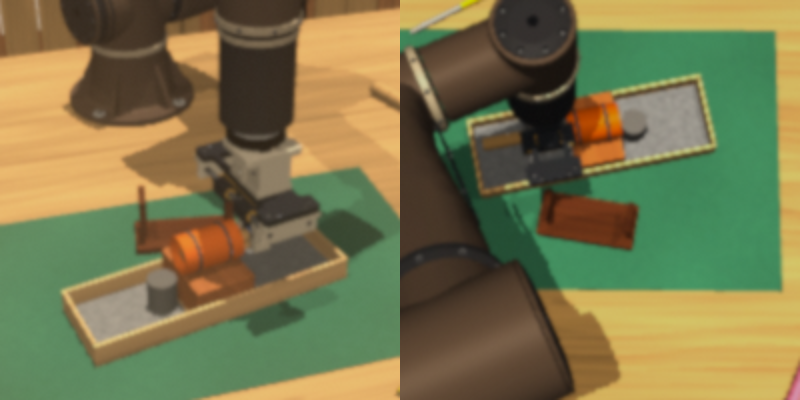

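The casting stands in the tray under the −y end (scene crop (162,290), top crop (635,124)). I'll withdraw and bring the rod back.

Emit:
move_arm(targets=[[[-2.2,0,0],[0,0,0]],[[-4.6,0,0],[0,0,0]],[[-7,0,0],[0,0,0]],[[-9.5,0,0],[0,0,0]],[[-9.5,0,0],[0,0,0]]])

```text
time_s: 12.65
tcp_pos: [0.5577, 0.1462, 0.0636]
eef_rot: [-180.0, 0.0, -78.6]
contact_force: [-0.1, 0.1, -0.4]
gripper_width: 0.019
gripper_force: 39.9
```

Emit:
move_arm(targets=[[[0,0,-5],[0,0,0]],[[0,0,-10],[0,0,0]],[[0,0,-10],[0,0,0]]])

```text
time_s: 13.02
tcp_pos: [0.5602, 0.1453, 0.168]
eef_rot: [-179.6, 0.1, -78.7]
contact_force: [-0.6, 0.4, -1.2]
gripper_width: 0.0188
gripper_force: 39.9
```

```bash
python3 -c "
from go import *
go(.4605,.000,.165,-99.6)"
```

```text
from 13.025 [0.5602 0.1453 0.168 ] [-1.7956e+02  1.2000e-01 -7.8750e+01] F [-0.6  0.4 -1.2] shift cm [12.31 12.62  0.18] turn [-0.0072  0.0034  0.3639]
```

Emit:
move_arm(targets=[[[3,3.1,0],[0,0,0.09]],[[6,6.3,0],[0,0,0.18]],[[9.2,9.5,0],[0,0,0.27]],[[12.3,12.6,0],[0,0,0.362]],[[12.3,12.6,0],[0,0,0.362]]])

```text
time_s: 13.65
tcp_pos: [0.4558, -0.0029, 0.163]
eef_rot: [179.9, -0.0, -99.7]
contact_force: [-0.1, 1.1, 0.0]
gripper_width: 0.019
gripper_force: 39.9
```

Emit:
move_arm(targets=[[[0,0,2],[0,0,0]],[[0,0,4],[0,0,0]],[[0,0,4],[0,0,0]],[[0,0,4],[0,0,0]]])

```text
time_s: 14.15
tcp_pos: [0.4586, -0.0004, 0.1239]
eef_rot: [-180.0, -0.0, -99.5]
contact_force: [0.2, 0.3, 0.1]
gripper_width: 0.0189
gripper_force: 39.9
```

```bash
python3 -c "
from go import *
go(.4605,.000,.066,-99.6)
from rod import *
rodpose('pics/b5.png')
from inhand import run
run()"
```

```text
from 14.15 [ 4.586e-01 -4.000e-04  1.239e-01] [-1.7999e+02 -2.0000e-02 -9.9480e+01] F [0.2 0.3 0.1] shift cm [-0.07 -0.18  5.79] turn [-0.0001 -0.0003  0.002 ]
scene [414.0, 160.0, 477.0, 195.0] 0.73
scene [289.0, 192.0, 359.0, 204.0] 0.58
top [154.0, 212.0, 183.0, 299.0] 0.95
top [421.0, 251.0, 448.0, 316.0] 0.95
top [303.0, 175.0, 367.0, 185.0] 0.76
u,h mm [  3.7 -12.7] tilt deg -0.19 res [-0.13  0.13  0.    0.01]
```

View pics/b5.png

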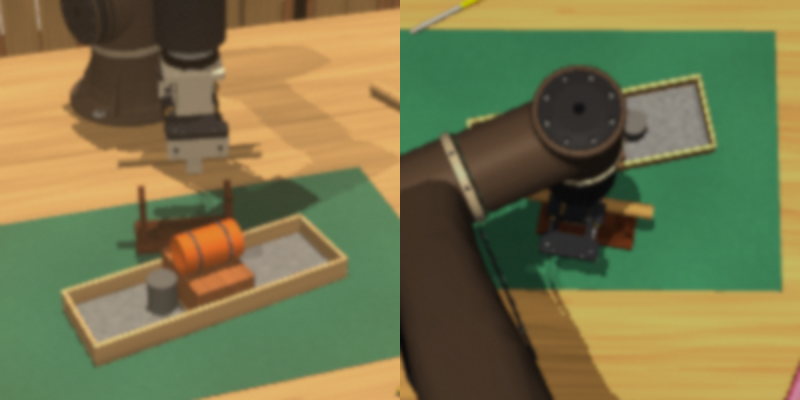

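The rod is above the rest and parallel to it (rod centre at scene crop ≈190, supports centred ≈185). I'll lower it.

Emit:
move_arm(targets=[[[0,-0.2,2.5],[0,0,0]],[[0,-0.2,4.8],[0,0,0]],[[0,-0.2,5.3],[0,0,0]],[[0,-0.2,5.8],[0,0,0]],[[0,-0.2,5.8],[0,0,0]]])

```text
time_s: 15.08
tcp_pos: [0.4604, -0.0007, 0.0659]
eef_rot: [-180.0, 0.0, -99.5]
contact_force: [-0.9, 0.4, 0.3]
gripper_width: 0.0192
gripper_force: 39.9
```

Still free, so I'll lower 2 mm more, then open gently.

Emit:
move_arm(targets=[[[0,0,0.2],[0,0,0]],[[0,0,0.2],[0,0,0]]])

```text
time_s: 15.32
tcp_pos: [0.4606, -0.0006, 0.0641]
eef_rot: [-179.9, 0.0, -99.5]
contact_force: [-1.0, 1.0, 2.2]
gripper_width: 0.0192
gripper_force: 39.9
```

Emit:
move_arm(targets=[[[0,0,0],[0,0,0]],[[0,0,0],[0,0,0]],[[0,0,0],[0,0,0]],[[0,0,0],[0,0,0]],[[0,0,0],[0,0,0]]], jaw=6)

```text
time_s: 15.95
tcp_pos: [0.4601, -0.0008, 0.0635]
eef_rot: [180.0, -0.0, -99.5]
contact_force: [0.0, 0.1, -0.5]
gripper_width: 0.059
gripper_force: 0.0
```

Emit:
move_arm(targets=[[[0,0,-3],[0,0,0]],[[0,0,-8],[0,0,0]],[[0,0,-14],[0,0,0]],[[-6,0,-14],[0,0,0]],[[-12,0,-14],[0,0,0]]])

```text
time_s: 16.58
tcp_pos: [0.4804, 0.1187, 0.2049]
eef_rot: [-179.9, 0.1, -99.6]
contact_force: [0.4, 0.1, 0.3]
gripper_width: 0.0599
gripper_force: 0.0
```

Emit:
move_arm(targets=[[[-6,0,0],[0,0,0]],[[-12,0,0],[0,0,0]],[[-15,0,0],[0,0,0]],[[-15,0,0],[0,0,0]],[[-15,0,0],[0,0,0]]])

```text
time_s: 17.2
tcp_pos: [0.5044, 0.2648, 0.2033]
eef_rot: [180.0, -0.0, -99.5]
contact_force: [-0.3, -0.7, 0.0]
gripper_width: 0.0598
gripper_force: 0.0
```

```bash
python3 -c "
from rod import *
c=rodpose('pics/b6.png')
for n in c: print(n,[d['location'] for d in pinpoint('rest_mid',n)],[d['location'] for d in pinpoint('slug_mid',n)])
import m
for d in outline_of('rod_mid','top'): print(m.axis(d['mask'],.08))
"
```

```text
scene [290.0, 211.0, 361.0, 222.0] 0.65
scene [200.0, 187.0, 226.0, 222.0] 0.52
scene [425.0, 167.0, 455.0, 187.0] 0.49
top [421.0, 252.0, 447.0, 314.0] 0.72
top [296.0, 174.0, 365.0, 191.0] 0.65
top [171.0, 278.0, 183.0, 299.0] 0.51
scene [[215.8, 322.2], [289.6, 189.0]] [[265.9, 311.0]]
top [[187.2, 331.8]] [[144.0, 356.7]]
(array([461.7,  -2.4, 195.6,  24.3]), -7.2, array([461.3,  -1.1]))
(array([145.4, 433.6,  58.5,  24.8]), -68.1, array([139.9, 432.5]))
(array([ 176.5, -300. ,   18.7,  190.5]), 67.6, array([ 177.8, -300.3]))
(array([457.3, 422.7,  96.2,  57.2]), -39.4, array([455.9, 423.7]))
(array([ 595.9, -384.3,   39.9,   63.4]), 45.4, array([ 595.3, -384. ]))
```

View pics/b6.png

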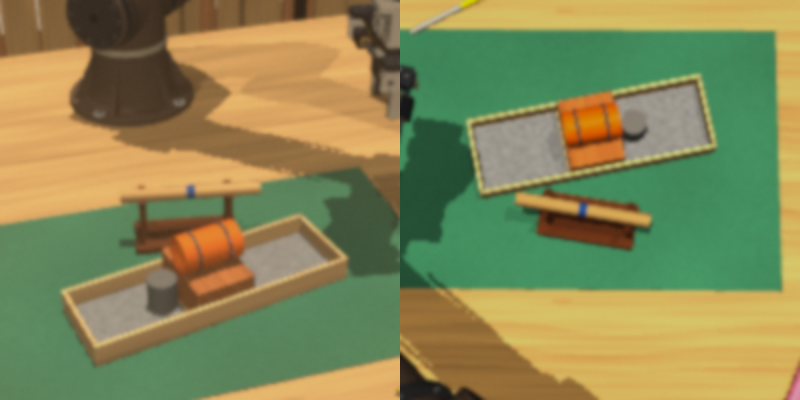

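The rod lies in both supports with its band at scene crop (190,191), centred. The casting stands in the tray at (162,290). I'll hand it in.

```bash
python3 -c "
from plant import r
print(r.close_job())"
```

```text
the job is handed in; nothing more can be done
None
```

I pushed the casting out from the +y end at about 8 N. It dropped into the tray under the −y end, the rod is back in its rest, and I handed in the job; the hand-in call returned no verdict.

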